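# Clear the coffee-table pile

## Robot

A 6-joint arm with a two-finger parallel gripper is mounted at the origin on the work surface. World frame = base frame: x ahead of the robot, y to its left, z up, the work surface at z = 0. Lengths are in mm, angles in rad, forces in N, time in s.
With the tool pointing down it reaches from about 300 to 775 mm from the base axis. Payload 14.6 kg.
Tool frame: the origin (TCP) lies on the centre line of the jaws, within the pads' length; the fingertips stand 19 mm ahead of it and the grasp point (between the pads) is the TCP (bot.tip_reach is the distance from the TCP to the fingertips, in mm); z points along the fingers, y is the line along which they close (so a half turn about z gives the same grasp; the last joint's range is limited). The gripper opens to 85 mm and grips with 20 to 120 N. Pads are 22 mm wide; open, the fingers measure 114 mm over their backs; the gripper's body (76 mm by 85 mm) begins 54 mm behind the grasp point. The pads swing forward as they close: fully open they stand 13 mm farther back than shut.
Start: joints at [1.066, 0.3, 1.521, -0, 1.321, -0.067], TCP at [233.168, 498.119, 250.281] pointing down, gripper open.
Joint ranges: [-3.03, 3.03], [-0.79, 2.21], [0.23, 2.52], [-1.04, 4.18], [0, 3.07], [-2.55, 2.55]. Speed limits (rad/s): [2.22, 2.22, 2.57, 3.14, 3.14, 3.14].

## Interface

Orientations are given as a unit quaternion [w, x, y, z].
In Python, from rig import bot gives the robot as it stands. Calls block until the motion is done:
- bot.move_to(position, orientation): joint-space move of the TCP to a pose.
- bot.servo_line(position, attitude=None, speed=150, until_force=None): straight line of the TCP; attitude=None keeps the orientation; speed is the mean speed in mm/s. With until_force (N) it stops when the force on the tool has changed by that much, and returns True; else False.
- bot.move_joints(angles): joint-space move.
- bot.move_gripper(opening, grip_force=None): finger opening in mm; grip_force is the grip in N (None keeps the last); returns when the fingers have stopped.
- bot.dwell(seconds).
- bot.ik(position, orientation): joint angles nearest the present ones, or None.
- bot.read_state(): the state.
- bot.read_camera(name): name is "scene" or "side" or "wrist"; returns a dict with "image" (400x640x3 uint8, blue, green, red), "depth" (400x640 float32, mm along the optical axis (not along the pixel's ray), 0 where there is no reading), "fovy" (degrees; the focal length in pixels is half the picture's height over the tangent of half this angle, whatever the lens; pixels are square), "cx", "cy" (the principal point, pixels), "k1" (the pictures are not rectified: a ray, as slopes to the right and down, at radius r is drawn at 1 + k1 r^2 times it, then the intrinsics apply), "eye" and "attitude" of the camera in the world; the wrist camera has in their place "mount" (4x4, takes a point from camera to tool coordinates, whose origin is the TCP and whose axes are the flange's). Camera axes: x right, y down, z forward; pixel columns grow to the right and rows downward; lengths in mm; the calibration is good to about 2 mm. A picture is of the moment at which its call begins: read the wrist's pose just before it.
A pose or a line that the arm cannot do raises bot.MotionError and nothing moves.
- bot.finish_job(): hands the job in; it is judged then, once.
The state is a dict: "clock": time; "joint_positions": joint angles; "qvel": joint speeds; "effort": joint torques, N m; "ee_pos": TCP position; "tool_rot": TCP orientation; "ft_force": force on the tool from outside, world axes, zero at the start; "moment": the same for the moment, N m; "grip_width": finger opening in mm; "grip_force": force on a finger pad.
Only numpy, scipy, OpenCV 4.12 (cv2) and the standard library are available. Lean on these libraries where they do the work, as an engineer would, in place of code of your own. Each camera call takes 0.05 s, during which the arm holds its last target. There are 200 camera calls.

## Task

Take the pile on the coffee table apart from the top down and put each thing where it belongs: first the remote control, keys up, in the pale wooden tray, then each tin upright on the coaster of its own colour (either tin first), and last the long wooden games box, the same way up, on the grey mat. Centre each thing on its place, with the remote and the box lined up lengthwise with theirs; set things down rather than dropping them, keep them all roughly level while you carry them, and leave the mug and the candle jar alone.

Things in the scene. Friction and masses are not known exactly. Their poses are not given: they have to be found in the camera images.
- remote_mid (a point): Black television remote control, a flat bar 40 (x) by 124 (y) by 22 mm (z) with grey keys and one red key on its top face; about 0.12 kg. At the start it lies on top of the pile, bridging the two tins, roughly along the games box. Point at its centre, 11 mm above its underside; y runs along its length, z up out of the keys.
- tin_burgundy_mid (a point): Burgundy (dark red) closed round tin, 58 mm across and 44 mm tall, about 0.14 kg. At the start it stands on one half of the games box, its axis 55 mm from the box's middle, partly under the remote. Nothing in the pile is fastened or nested. Which tin is at which end changes. Point at its centre, 22 mm above its underside; z is its axis, up.
- tin_yellow_mid (a point): Straw-yellow closed round tin, the same size and weight as the burgundy one (58 mm across, 44 mm tall), standing on the other half of the games box. Point at its centre, 22 mm above its underside; z up.
- games_box_mid (a point): Closed long wooden games box (solid to the touch, nothing in it moves), mid-brown with a dark band and a brass strip at each end, 60 (x) by 200 (y) by 36 mm (z), about 0.35 kg. It lies on the table at the bottom of the pile. Point at its centre, 18 mm above its underside; y runs along its length, z up.
- tray_floor (a point): Pale wooden tray, fixed, 110 (x) by 160 (y) mm outside, floor 4 mm thick, a rim 4 mm wide standing 6 mm above the floor; inside 102 by 152 mm. The remote's place. Point at the centre of the upper face of its floor; y runs along its length, z up.
- coaster_burgundy_top (a point): Burgundy round coaster with a cork edge, fixed, 90 mm across, 6 mm thick. The burgundy tin's place. Point at the centre of its upper face; z up.
- coaster_yellow_top (a point): Straw-yellow round coaster with a cork edge, fixed, 90 mm across, 6 mm thick. The yellow tin's place. Point at the centre of its upper face; z up. (A third, blue coaster of the same size stays empty.)
- mat_top (a point): Flat grey oblong mat with a black border, fixed, 90 (x) by 240 (y) mm, 3 mm thick. The games box's place. Point at the centre of its upper face; y runs along its length, z up.
- mug: White ceramic mug, empty, 76 mm across, 88 mm tall, with a handle at its +y side; loose. Not to be moved. Origin at the centre of its underside.
- candle: Amber glass candle jar, 64 mm across, 62 mm tall (70 mm to the end of the wick); loose. Not to be moved. Origin at the centre of its underside.
Not all that is in view belongs to the job. Leave any pink or purple look-alike of the part that bears games_box_mid alone. What is shaped like the part that bears coaster_yellow_top but turquoise is not meant.

How it is judged:
By the outcome, as a careful person would: the job done as asked, in the order asked, and still so for the second after the job is handed in, with the robot touching nothing.
It also fails if it takes over 128 s, if anything falls off the work surface, if the arm or the gripper's body presses on something with over 40 N, if the wrist force passes 120 N, or if a joint passes its speed limit or range.

## Working session

There is one attempt and no reset: what is moved stays moved. The work goes in short steps, each a Python script; the robot and the scene stay as the last script left them, time stands still between calls to the robot, and variables do not carry over. Pictures are saved under pics/ and viewed, at most 14 in all, crops included, and the job is handed in when it is done.

```bash
ls; mkdir -p pics
cat > h.py <<'E'
import numpy as np, cv2
from rig import bot
from scipy.spatial.transform import Rotation as R
def q2R(q): return R.from_quat([q[1],q[2],q[3],q[0]]).as_matrix()
def cam(name):
    s=bot.read_state(); c=bot.read_camera(name)
    if "mount" in c:
        M=np.array(c["mount"]); T=np.eye(4); T[:3,:3]=q2R(s["tool_rot"]); T[:3,3]=s["ee_pos"]
        W=T@M; c["Rw"]=W[:3,:3]; c["o"]=W[:3,3]
    else:
        a=np.array(c["attitude"]); c["Rw"]=a if a.shape==(3,3) else q2R(a); c["o"]=np.array(c["eye"])
    f=200/np.tan(np.radians(c["fovy"])/2); c["K"]=np.array([[f,0,c["cx"]],[0,f,c["cy"]],[0,0,1.]]); c["D"]=np.array([c["k1"],0,0,0.])
    return c
def rays(c,px):
    u=cv2.undistortPoints(np.float64(px).reshape(-1,1,2),c["K"],c["D"]).reshape(-1,2)
    return np.c_[u,np.ones(len(u))]
def onplane(c,px,z):
    d=rays(c,px)@c["Rw"].T; return c["o"]+d*((z-c["o"][2])/d[:,2])[:,None]
def cloud(c):
    v,u=np.mgrid[:400,:640]; d=rays(c,np.c_[u.ravel(),v.ravel()])*c["depth"].reshape(-1,1)
    return (d@c["Rw"].T+c["o"]).reshape(400,640,3)
E
python3 - <<'E'
from h import *
for n in("scene","side","wrist"):
    c=cam(n); cv2.imwrite(f"pics/{n}0.png",c["image"]); print(n,c["o"],c["fovy"],c["k1"],c["Rw"][:,2]); np.savez(f"{n}0.npz",**{k:c[k] for k in("image","depth","K","D","Rw","o")})
E
```

```text
pics
scene [1395.1783674   234.14180051 1038.88543947] 46.35352261260047 -0.08014009442066272 [-0.68396559 -0.13913297 -0.71612365]
side [-246.03881953  775.06289826 1153.78233834] 50.93159720152226 0.007748291084610602 [ 0.48763236 -0.49214083 -0.72111864]
wrist [156.50635931 534.24144517 373.57807186] 59.91291571701687 -0.013212094088765522 [ 0.29716823 -0.13998472 -0.94450798]
```

View pics/scene0.png

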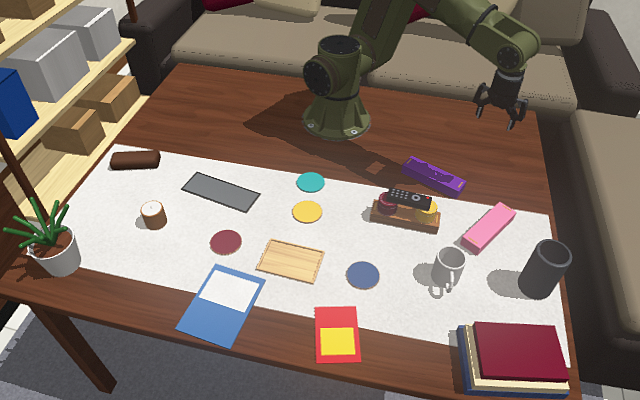

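View pics/side0.png

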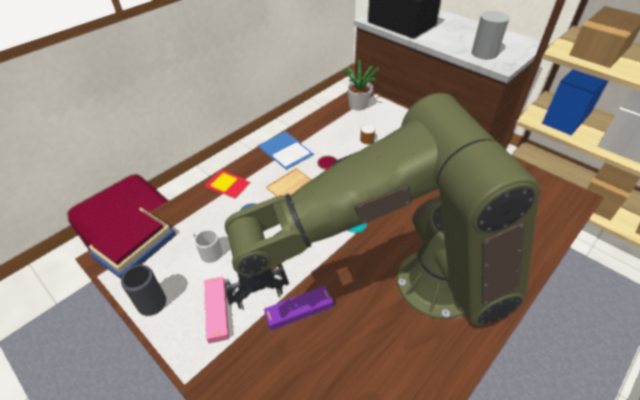

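The scene view shows the pile at (405,208), mat (221,191), yellow coaster (307,211), burgundy coaster (226,242), tray (290,260), mug (449,265) and candle (153,214). In the side view the arm hides most of these.

```bash
cat >> h.py <<'E'
def blob(c,seed,tol=12):
    m=np.zeros((402,642),np.uint8); im=cv2.GaussianBlur(c["image"],(3,3),0)
    cv2.floodFill(im,m,tuple(seed),0,(tol,)*3,(tol,)*3,4|cv2.FLOODFILL_MASK_ONLY|cv2.FLOODFILL_FIXED_RANGE|(255<<8))
    m=cv2.morphologyEx(m[1:-1,1:-1],cv2.MORPH_CLOSE,np.ones((5,5)))
    k=max(cv2.findContours(m,cv2.RETR_EXTERNAL,cv2.CHAIN_APPROX_NONE)[0],key=cv2.contourArea)
    return k.reshape(-1,2)
def rect(c,k,z):
    P=onplane(c,k,z)[:,:2].astype(np.float32); (x,y),_,_=r=cv2.minAreaRect(P)
    b=cv2.boxPoints(r); e=[b[1]-b[0],b[2]-b[1]]; n=[np.linalg.norm(v) for v in e]; l=e[int(n[1]>n[0])]
    return round(x,1),round(y,1),round(np.degrees(np.arctan2(l[1],l[0]))%180,1),sorted(np.round(n,1))
E
python3 - <<'E'
from h import *
c=cam("scene")
for n,s,z,t in [("mat",(221,191),3,25),("yel",(307,211),6,40),("bur",(226,242),6,40),("tray",(290,258),4,45),("blue",(362,275),6,30),("turq",(310,182),6,40)]:
    print(n,rect(c,blob(c,s,t),z))
P=cloud(c)
m=(P[...,2]>15)&(P[...,0]>250)&(P[...,0]<800)
n,l,st,ce=cv2.connectedComponentsWithStats(m.astype(np.uint8))
for i in range(1,n):
    if st[i,4]>80:
        q=P[l==i]; print(ce[i].round(),st[i,4],q.min(0).round(),q.max(0).round())
print(P[197,408],P[209,431],P[205,388])
cv2.imwrite("pics/pile0.png",cv2.resize(c["image"][160:320,340:500],None,fx=4,fy=4)[:600])
E
```

```text
mat (456.4, -280.4, np.float32(78.5), [np.float32(83.7), np.float32(233.7)])
yel (481.5, 5.0, np.float32(103.4), [np.float32(80.9), np.float32(86.8)])
bur (648.1, -189.6, np.float32(33.9), [np.float32(84.1), np.float32(85.7)])
tray (664.6, 4.9, np.float32(86.1), [np.float32(115.2), np.float32(166.4)])
blue (669.9, 204.4, np.float32(133.7), [np.float32(82.8), np.float32(83.7)])
turq (358.0, -13.6, np.float32(103.5), [np.float32(82.1), np.float32(83.1)])
[508.  70.] 2444 [250. 408. 245.] [305. 570. 528.]
[135. 159.] 765 [ 352. -678.   15.] [ 455. -516.   45.]
[441. 180.] 682 [250. 283.  15.] [323. 468.  41.]
[406. 209.] 2076 [409. 194.  15.] [484. 394. 107.]
[ 55. 220.] 603 [ 742. -655.   56.] [ 800. -540.  198.]
[153. 214.] 519 [ 594. -448.   15.] [ 657. -384.   67.]
[488. 227.] 1212 [334. 458.  15.] [532. 620.  41.]
[545. 268.] 2057 [558. 614.  15.] [649. 704. 156.]
[449. 266.] 1043 [583. 383.  15.] [696. 457.  93.]
[516. 329.] 858 [762. 455.  17.] [800. 674.  81.]
[444.7825017  291.57225786  97.25359392] [459.0335785  360.56761152  79.54848071] [473.35053888 239.9600685   81.11810078]
```

View pics/pile0.png

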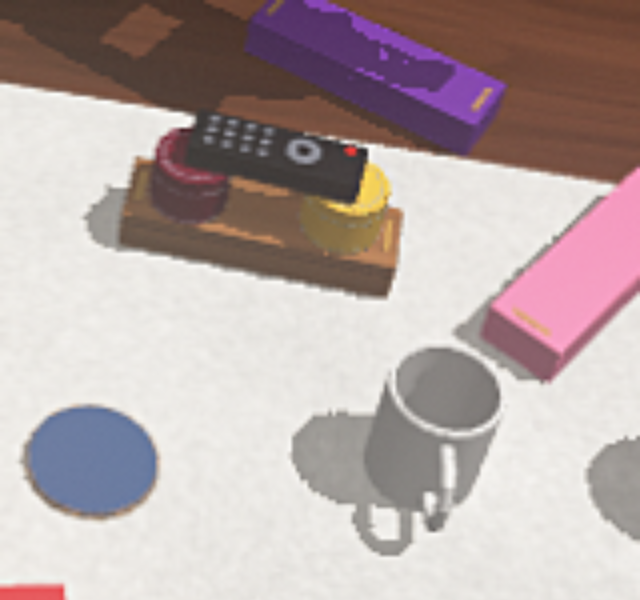

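The pile crop shows the remote, keys up, bridging the burgundy tin (−y end) and the yellow tin (+y end). Next I'll take a close wrist look above the pile.

```bash
cat >> h.py <<'E'
def down(deg):
    q=(R.from_euler('z',deg,degrees=True)*R.from_euler('x',180,degrees=True)).as_quat(); return [q[3],q[0],q[1],q[2]]
def best(pos,deg):
    """tool yaw deg or deg+180, whichever keeps the last joint nearer mid range"""
    o=[(abs(np.asarray(j)[5]),d) for d in(deg,deg+180) if (j:=bot.ik(pos,down(d))) is not None]
    return min(o)[1] if o else None
def save(c,n): cv2.imwrite(f"pics/{n}.png",c["image"])
E
python3 - <<'E'
from h import *
s=bot.read_state(); print(s["clock"],s["tool_rot"],R.from_matrix(q2R(s["tool_rot"])@np.diag([1,-1,-1])).as_euler('zyx',degrees=True))
c=bot.read_camera("wrist"); print(np.round(c["mount"],3))
for p in [(440,293,280),(440,293,81),(665,5,30),(648,-190,30),(481,5,30),(456,-280,30)]: print(p,best(p,97),[None if (j:=bot.ik(p,down(d))) is None else np.round(j,2) for d in (97,-83)])
d=best((440,293,280),97); bot.move_to([440,293,280],down(d)); bot.dwell(.2)
c=cam("wrist"); save(c,"w1"); print(bot.read_state()["clock"])
E
```

```text
0.2 [-1.08936531e-04  2.17172125e-01  9.76133263e-01 -3.31616122e-04] [ 1.54914020e+02  2.04379033e-02 -3.43824623e-02]
[[-1.00000e-03 -9.44000e-01 -3.29000e-01  8.47250e+01]
 [ 1.00000e+00 -1.00000e-03  0.00000e+00  2.67000e-01]
 [-0.00000e+00 -3.29000e-01  9.44000e-01 -1.23786e+02]
 [ 0.00000e+00  0.00000e+00  0.00000e+00  1.00000e+00]]
(440, 293, 280) 97 [array([ 0.52,  0.23,  1.54, -0.  ,  1.37,  0.4 ]), None]
(440, 293, 81) 97 [array([ 0.52,  0.46,  1.74, -0.  ,  0.95,  0.4 ]), None]
(665, 5, 30) 97 [array([-0.05,  0.79,  1.32, -0.  ,  1.03, -0.17]), None]
(648, -190, 30) 97 [array([-0.34,  0.81,  1.28,  0.  ,  1.05, -0.46]), None]
(481, 5, 30) 97 [array([-0.07,  0.47,  1.89, -0.  ,  0.79, -0.19]), None]
(456, -280, 30) 97 [array([-0.62,  0.56,  1.73,  0.  ,  0.85, -0.74]), array([-0.62,  0.56,  1.73, -0.  ,  0.85,  2.4 ])]
1.625
```

View pics/w1.png

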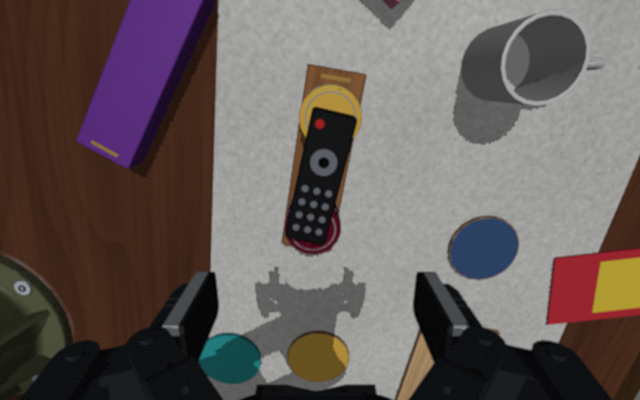

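The wrist view shows the remote at (322,175), with the yellow tin under its top end (330,112) and the burgundy tin under its bottom end (315,235).

```bash
cat >> h.py <<'E'
def prect(q):
    (x,y),_,_=r=cv2.minAreaRect(q[:,:2].astype(np.float32)); b=cv2.boxPoints(r); e=[b[1]-b[0],b[2]-b[1]]; n=[np.linalg.norm(v) for v in e]; l=e[int(n[1]>n[0])]
    return float(round(x,1)),float(round(y,1)),float(round(np.degrees(np.arctan2(l[1],l[0]))%180,1)),[float(round(v,1)) for v in sorted(n)]
def biggest(m):
    n,l,st,_=cv2.connectedComponentsWithStats(m.astype(np.uint8)); return l==1+np.argmax(st[1:,4])
E
python3 - <<'E'
from h import *
c=cam("wrist"); P=cloud(c); ok=np.zeros((400,640),bool); ok[:265,230:400]=1
z=P[...,2]
m=biggest(ok&(z>92)&(z<115)); print("remote",prect(P[m]),np.median(z[m]))
im=c["image"].astype(int); dark=biggest(ok&(im.max(2)<75)&(z>70)); k=np.argwhere(dark)[:,::-1]
print("remote dark",rect(c,k,102))
H=cv2.cvtColor(c["image"],cv2.COLOR_BGR2HSV)
y=biggest(ok&(abs(H[...,0].astype(int)-24)<8)&(H[...,1]>120)&(z>73)&(z<86)&(im[...,2]>130)); b=biggest(ok&((H[...,0]>165)|(H[...,0]<5))&(H[...,1]>90)&(z>73)&(z<86))
for n,m in("yel",y),("bur",b):
    q=P[m]; hull=cv2.convexHull(q[:,:2].astype(np.float32)); print(n,m.sum(),np.median(q[:,2]),cv2.minEnclosingCircle(hull))
m=biggest(ok&(z>25)); print("all",prect(P[m]))
m=ok&(z>31)&(z<40); print("boxtop",prect(P[m]),np.median(z[m]))
E
```

```text
remote (442.6, 294.5, 84.19999694824219, [40.099998474121094, 123.80000305175781]) 102.26302424456225
remote dark (445.7, 293.1, np.float32(82.9), [np.float32(48.4), np.float32(126.9)])
yel 634 80.19006722185892 ((445.840087890625, 349.8713684082031), 28.535446166992188)
bur 532 80.48423885298067 ((443.9994812011719, 237.83648681640625), 28.400007247924805)
all (444.9, 293.8, 87.80000305175781, [60.20000076293945, 199.6999969482422])
boxtop (448.6, 328.4, 83.80000305175781, [72.4000015258789, 272.5]) 36.12290134288153
```

Run:
```python
from h import *
for i,p in enumerate([(570,-40,330),(560,-290,330)]):
    bot.move_to(p,down(90)); bot.dwell(.2)
    c=cam("wrist"); save(c,f"s{i}"); np.savez(f"s{i}.npz",**{k:c[k] for k in("image","depth","K","D","Rw","o")})
    for n,xyz in dict(tray=(665,5,4),yel=(481,5,6),bur=(648,-190,6),mat=(456,-280,3)).items():
        uv,_=cv2.projectPoints(np.float64([xyz]),cv2.Rodrigues(c["Rw"].T)[0],-c["Rw"].T@c["o"],c["K"],c["D"]); print(i,n,uv.ravel().round())
print(bot.read_state()["clock"])
a=np.vstack([cv2.imread("pics/s0.png"),cv2.imread("pics/s1.png")]); cv2.imwrite("pics/s01.png",cv2.resize(a,(480,600)))
```

```text
0 tray [390. 116.]
0 yel [245. 116.]
0 bur [369. 255.]
0 mat [241. 306.]
1 tray [ 416. -129.]
1 yel [ 239. -130.]
1 bur [388.  70.]
1 mat [235. 144.]
4.5083
```

View pics/s01.png

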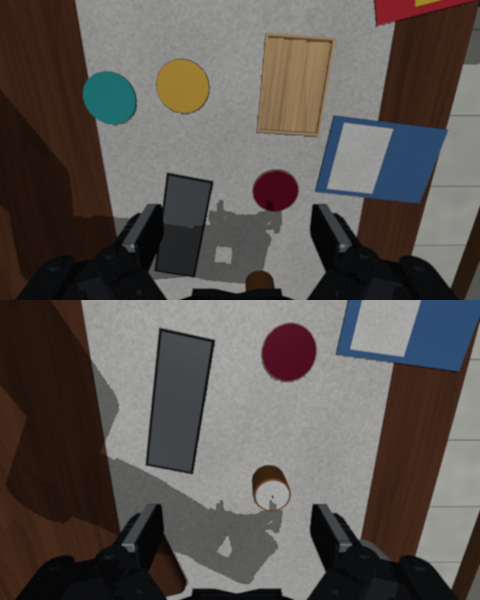

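The survey shows (half-scale) the tray at (296,85), yellow coaster (182,86), and burgundy coaster (275,190) in the first frame. The second frame shows the mat at (180,400), with all of it visible.

Run:
```python
from h import *
def circ(c,m,z):
    k=np.argwhere(m)[:,::-1]; h=cv2.convexHull(onplane(c,k,z)[:,:2].astype(np.float32)); return [np.round(v,1) for v in cv2.fitEllipse(h)]
for i in(0,1):
    c=dict(np.load(f"s{i}.npz")); H=cv2.cvtColor(c["image"],cv2.COLOR_BGR2HSV).astype(int); h,s,v=H[...,0],H[...,1],H[...,2]
    roi=lambda x0,y0,x1,y1:(np.add.outer(np.arange(400)*0,np.arange(640))>=x0)&(np.arange(640)<x1)&(np.arange(400)[:,None]>=y0)&(np.arange(400)[:,None]<y1)
    if i==0:
        m=biggest(roi(335,30,460,195)&(s>60)); m0=cv2.morphologyEx(m.astype(np.uint8),cv2.MORPH_OPEN,np.ones((3,3)))
        print("tray",rect(c,np.argwhere(m0)[:,::-1],10), rect(c,np.argwhere(m0)[:,::-1],4))
        print("yel",circ(c,biggest(roi(200,65,290,165)&(s>70)),6)); m=biggest(roi(330,215,405,290)&(s>90)); print("bur",circ(c,m,6))
    else:
        print("bur",circ(c,biggest(roi(340,20,430,120)&(s>90)),6)); print("mat",rect(c,np.argwhere(biggest(roi(180,30,300,240)&(v<125)&(s<120)))[:,::-1],3))
```

```text
tray (665.3, 5.4, np.float32(86.5), [np.float32(110.2), np.float32(160.4)]) (666.5, 4.9, np.float32(86.5), [np.float32(111.7), np.float32(162.6)])
yel [array([479.2,   6.1]), array([88.4, 88.6]), np.float64(144.7)]
bur [array([ 644.6, -189.4]), array([86.3, 87.4]), np.float64(17.5)]
bur [array([ 644.8, -190.4]), array([86.7, 87. ]), np.float64(115.4)]
mat (458.0, -279.3, np.float32(78.3), [np.float32(91.6), np.float32(241.3)])
```

```bash
cat >> h.py <<'E'
def pick(x,y,yaw,z,opn,force,zup=200):
    bot.move_to([x,y,z+70],down(yaw)); bot.move_gripper(opn); bot.dwell(.2)
    bot.servo_line([x,y,z],speed=80); bot.move_gripper(0,force); bot.dwell(.2)
    s=bot.read_state(); print("grip",s["grip_width"],s["grip_force"],np.round(s["ee_pos"],1))
    bot.servo_line([x,y,z+30],speed=50); bot.servo_line([x,y,zup],speed=150)
def place(x,y,yaw,z,zup=200):
    s=bot.read_state(); print("held",s["grip_width"])
    bot.servo_line([x,y,zup],down(yaw),speed=200); bot.servo_line([x,y,z+20],speed=120); bot.dwell(.2)
    hit=bot.servo_line([x,y,z-2],speed=20,until_force=3); s=bot.read_state()
    print("down",hit,np.round(s["ee_pos"],1),np.round(s["ft_force"],1))
def release(opn,zup=200):
    bot.dwell(.2); bot.move_gripper(opn); bot.dwell(.3); p=np.array(bot.read_state()["ee_pos"])
    p[2]+=50; bot.servo_line(p,speed=80); p[2]=zup; bot.servo_line(p,speed=200); print("t",bot.read_state()["clock"])
E
python3 - <<'E'
from h import *
bot.move_to([442.6,294.5,280],down(84.2))
pick(442.6,294.5,84.2,100,62,30)
s=bot.read_state(); print(s["grip_width"],s["clock"]); c=cam("wrist"); save(c,"r1")
E
```

```text
grip 39.91311530993682 31.232061982154846 [442.8 294.6 100.6]
39.293783713401 10.65
```

View pics/r1.png

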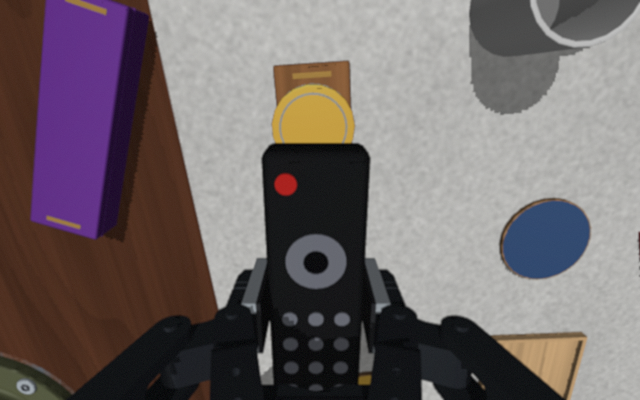

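The remote is held squarely, and the tins did not move.

Run:
```python
from h import *
c=cam("wrist"); P=cloud(c); m=np.zeros((400,640),bool); m[150:250,275:358]=1
q=P[m]; q=q[q[:,2]>150]; A=np.c_[q[:,:2]-[442.6,294.5],np.ones(len(q))]; print("top plane",np.linalg.lstsq(A,q[:,2],rcond=None)[0],"front end y",q[:,1].max())
m=np.zeros((400,640),bool); m[120:260,255:375]=1; q=P[m]; q=q[q[:,2]>185]; print("max y of remote",q[:,1].max(),"expected",294.5+62)
place(665.3,5.2,86.5,24)
```

```text
top plane [7.38951972e-03 1.42098367e-01 1.94545043e+02] front end y 378.9361986412618
max y of remote 378.9361986412618 expected 356.5
held 39.496211870592205
down True [665.2   5.2  24.6] [-2.  -0.1  6.1]
```

Run:
```python
from h import *
release(62)
bot.servo_line([640,-50,260],speed=200);bot.dwell(.2)
c=cam("wrist"); save(c,"r2"); P=cloud(c); z=P[...,2]
dk=biggest((c["image"].max(2)<80)&(abs(P[...,0]-665)<48)&(abs(P[...,1]-5)<75)&(z>12)); print("remote",rect(c,np.argwhere(dk)[:,::-1],26),np.median(z[dk]),prect(P[dk]))
```

```text
t 17.675
remote (735.2, -273.6, np.float32(176.5), [np.float32(210.3), np.float32(511.8)]) 302.99776876513874 (655.1, -28.2, 128.1999969482422, [64.4000015258789, 111.9000015258789])
```

View pics/r2.png

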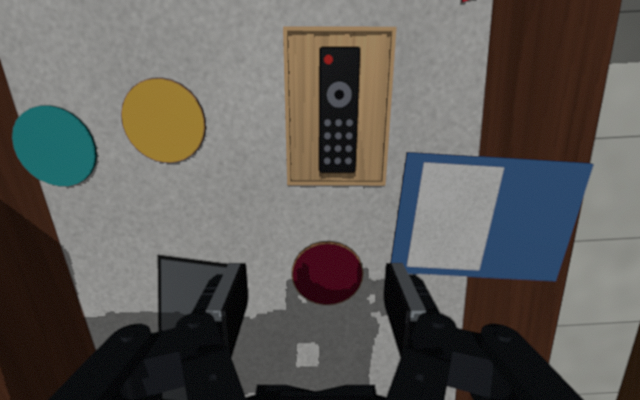

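The remote lies keys up in the tray at (339,110), flat. I'll check its offset numerically, then pick the burgundy tin.

Run:
```python
from h import *
c=cam("wrist"); P=cloud(c); z=P[...,2]; r=np.zeros((400,640),bool); r[20:195,275:400]=1
dk=biggest(r&(z>18)&(z<32)); print("remote",prect(P[dk]),np.median(z[dk]))
s=cv2.cvtColor(c["image"],cv2.COLOR_BGR2HSV)[...,1]
t=biggest(r&((s>60)|(z>8))); print("tray",rect(c,np.argwhere(t)[:,::-1],10))
bot.move_to([440,293,260],down(87.8)); bot.dwell(.2)
c=cam("wrist"); save(c,"w2"); P=cloud(c); z=P[...,2]; r=np.zeros((400,640),bool); r[:290,230:400]=1
m=r&(z>74)&(z<88); n,l,st,ce=cv2.connectedComponentsWithStats(m.astype(np.uint8))
for i in range(1,n):
    if st[i,4]>500: q=P[l==i]; print("tin",cv2.minEnclosingCircle(q[:,:2].astype(np.float32)),np.median(q[:,2]),c["image"][int(ce[i][1]),int(ce[i][0])])
print("box",prect(P[biggest(r&(z>25))]))
```

```text
remote (665.7, 5.3, 86.19999694824219, [40.099998474121094, 123.0999984741211]) 26.26045650029198
tray (665.7, 5.0, np.float32(86.5), [np.float32(110.4), np.float32(161.7)])
tin ((446.2606201171875, 349.0906982421875), 29.006004333496094) 80.59353512031095 [ 57 139 172]
tin ((443.5564270019531, 237.76361083984375), 29.13916015625) 80.56495179735316 [29  9 75]
box (444.9, 294.3, 87.69999694824219, [60.099998474121094, 198.60000610351562])
```

Run:
```python
from h import *
pick(443.6,237.8,87.8,60,82,30)
place(645.2,-189.8,87.8,30)
release(80)
pick(446.2,349.2,87.8,60,82,30)
place(479.3,6.0,87.8,30)
release(80)
bot.move_to([440,293,260],down(87.7)); bot.dwell(.2)
c=cam("wrist"); save(c,"w3"); P=cloud(c); z=P[...,2]; r=np.zeros((400,640),bool); r[:290,230:400]=1
print("box",prect(P[biggest(r&(z>25))]),rect(c,np.argwhere(biggest(r&(z>25)&(z<45)))[:,::-1],36))
```

```text
grip 57.1948644925961 31.64981245994568 [443.8 237.9  60.6]
held 57.375822686448664
down True [ 645.1 -189.8   30.7] [-2.7  0.3  5.9]
t 32.0417
grip 56.65718485529696 31.817520260810852 [446.4 349.3  60.6]
held 57.203786332606064
down True [479.2   6.   30.6] [-1.   0.2  6. ]
t 44.4917
box (444.8, 293.7, 87.80000305175781, [60.29999923706055, 199.1999969482422]) (444.8, 293.8, np.float32(87.7), [np.float32(59.8), np.float32(198.0)])
```

View pics/w3.png

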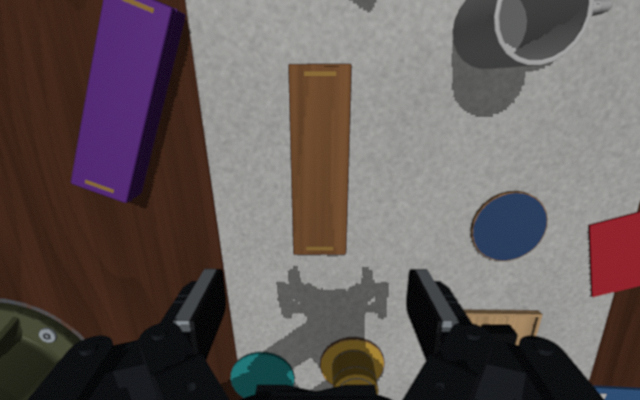

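The box is bare and square at (320,160), so I'll pick it and place it on the mat.

Run:
```python
from h import *
pick(444.8,293.8,87.8,23,82,60)
place(458,-279.5,78.3,26)
release(82)
bot.move_to([560,-40,330],down(90)); bot.dwell(.2)
c=cam("wrist"); save(c,"f0"); P=cloud(c); z=P[...,2]
def near(x,y,r,lo,hi): return P[(np.hypot(P[...,0]-x,P[...,1]-y)<r)&(z>lo)&(z<hi)]
q=near(479.3,6,50,35,60); print("yel",cv2.minEnclosingCircle(q[:,:2].astype(np.float32)),np.median(q[:,2]))
q=near(645,-190,50,35,60); print("bur",cv2.minEnclosingCircle(q[:,:2].astype(np.float32)),np.median(q[:,2]))
q=near(665,5,80,18,35); print("rem",prect(q))
bot.move_to([560,-290,330],down(90)); bot.dwell(.2)
c=cam("wrist"); save(c,"f1"); P=cloud(c); z=P[...,2]
q=near(458,-279,120,25,50); print("box",prect(q),np.median(q[:,2]))
c=cam("scene"); save(c,"f2"); print(bot.read_state()["clock"])
```

```text
grip 59.27719161774578 65.93154788017273 [445.1 294.   23.7]
held 59.05391452625198
down True [ 457.9 -279.4   26.8] [-1.   1.4  4.8]
t 58.375
yel ((479.7190856933594, 5.994654655456543), 29.07065773010254) 50.54465771080504
bur ((645.5386352539062, -189.92796325683594), 29.406084060668945) 50.525249616495614
rem (665.6, 5.1, 86.4000015258789, [40.599998474121094, 124.0999984741211])
box (458.1, -279.5, 78.19999694824219, [60.900001525878906, 200.3000030517578]) 39.121031052540445
61.025
```

View pics/f2.png

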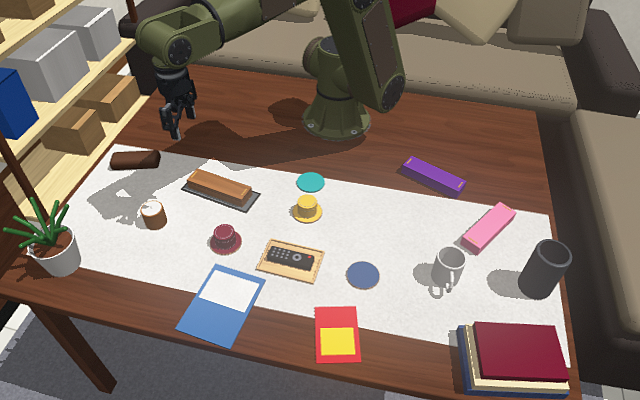

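View pics/f1.png

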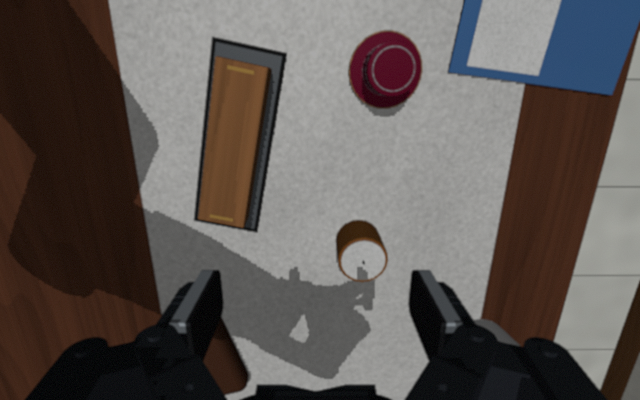

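The scene view shows the box on the mat (221,188), tins on their coasters (307,207) and (225,235), and the remote in the tray (290,258). The mug and candle have not moved, and every measured place matches to within about 1 mm.

```bash
python3 -c "
from rig import bot
print(bot.finish_job())"
```

```text
the job is handed in; nothing more can be done
None
```

The job is handed in after about 61 s of robot time: the remote, both tins and the games box are each on their places, centred to within about 1 mm by the final camera check, and the mug and candle jar were left alone.

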